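# Set out the counter display pads

## Task

Set out the counter display for the morning: put the chrome tone bar, the walnut pick box, the brass jack plate and the black pointer knob each on the cream pad whose dark silhouette matches its shape. Set each one upright inside its silhouette and turned to line up with it (the round knob may point any way), and leave the two loose amber picks on the counter where they lie.

Things in the scene. Friction and masses are not known exactly. Their poses are not given: they have to be found in the camera images.
- tone_bar_center (a point): Loose chrome steel tone bar (slide bar), 72 mm long (x), 20 mm wide (y), 24 mm tall (z), with a shallow finger groove along each side; about 160 g. It lies flat on the counter. The point is its centre, 12 mm above its underside; x along its length, z up.
- pick_box_center (a point): Loose closed walnut pick box, 46 by 46 mm and 30 mm tall, thin brass line round it and a round cream dot on top; lid does not open; about 70 g. Stands on the counter. The point is its centre, 15 mm above its underside; x and y square to its sides, z up.
- jack_plate_center (a point): Loose brass oval jack plate, 60 mm (x) by 40 mm (y), 5 mm thick, with a round brass jack barrel 16 mm in diameter standing upright at its middle to 20 mm above the plate's underside (a steel nut 22 mm in diameter and 3 mm tall at the barrel's foot, from 5 to 8 mm above the underside); about 50 g. Lies with the barrel up. The point is on the barrel's axis, 10 mm above the underside; x along the oval's length, z up.
- pointer_knob_center (a point): Loose black pointer knob: round skirt 36 mm in diameter up to 7 mm, above it a round body 24 mm in diameter up to 24 mm above the underside, cream pointer line on top; about 25 g. Stands upright on the counter. The point is on its axis, 12 mm above its underside; x along the pointer, z up.
- bar_pad_top (a point): Fixed flat cream leather pad, 92 mm (x) by 68 mm (y), 4 mm thick, lying on the counter, with a dark green silhouette inlaid flush at its centre: a long narrow bar with rounded corners, 82 by 30 mm, its length along x. It matches the tone bar. The point is the middle of the pad's (and silhouette's) upper face, 4 mm above the counter; z up.
- box_pad_top (a point): Fixed flat cream leather pad, 92 mm (x) by 68 mm (y), 4 mm thick, lying on the counter, with a dark green silhouette inlaid flush at its centre: a square, 56 by 56 mm, sides along x and y. It matches the pick box. The point is the middle of the pad's (and silhouette's) upper face, 4 mm above the counter; z up.
- plate_pad_top (a point): Fixed flat cream leather pad, 92 mm (x) by 68 mm (y), 4 mm thick, lying on the counter, with a dark green silhouette inlaid flush at its centre: an oval, 70 mm along x by 50 mm along y. It matches the jack plate. The point is the middle of the pad's (and silhouette's) upper face, 4 mm above the counter; z up.
- knob_pad_top (a point): Fixed flat cream leather pad, 92 mm (x) by 68 mm (y), 4 mm thick, lying on the counter, with a dark green silhouette inlaid flush at its centre: a circle, 46 mm in diameter. It matches the pointer knob. The point is the middle of the pad's (and silhouette's) upper face, 4 mm above the counter; z up.
- horn_pick0_center (a point): Loose amber horn pick number 0, a flat teardrop about 32 mm long, 24 mm wide and 4 mm thick, lying on the counter between the other things; to be left alone. The point is near its middle, half-way up; x along its length towards the tip, z up.
- horn_pick1_center (a point): Loose amber horn pick number 1, a flat teardrop about 32 mm long, 24 mm wide and 4 mm thick, lying on the counter between the other things; to be left alone. The point is near its middle, half-way up; x along its length towards the tip, z up.
There are look-alikes about, which are no part of the job. Leave any red look-alike of the part that bears pointer_knob_center alone. There is more than one size of the part that bears jack_plate_center; the job needs the larger.

How it is judged (in metres and radians):
At the end, for the whole second after the job is handed in: Each of the four things rests on its own pad, centre within 10 mm of the silhouette's, seated within 3 mm in height, upright within 0.15 rad, at rest; bar and jack plate along their silhouettes within 0.25 rad (either way round), box square to its own within 0.25 rad (any side) (horizontal distance between tone_bar_center and bar_pad_top below 0.01 m and z of tone_bar_center in the frame of bar_pad_top between 0.009 and 0.015 m and angle between each of tone_bar_center, pick_box_center, jack_plate_center, pointer_knob_center's own z axis and vertical below 0.15 rad and linear speed of each of tone_bar, pick_box, jack_plate, pointer_knob below 0.02 m/s and horizontal distance between pick_box_center and box_pad_top below 0.01 m and z of pick_box_center in the frame of box_pad_top between 0.012 and 0.018 m and horizontal distance between jack_plate_center and plate_pad_top below 0.01 m and z of jack_plate_center in the frame of plate_pad_top between 0.007 and 0.013 m and horizontal distance between pointer_knob_center and knob_pad_top below 0.01 m and z of pointer_knob_center in the frame of knob_pad_top between 0.009 and 0.015 m and angle between the x axis of tone_bar_center and the x axis of bar_pad_top, either way round below 0.25 rad and angle between the x axis of jack_plate_center and the x axis of plate_pad_top, either way round below 0.25 rad and (angle between the x axis of pick_box_center and the x axis of box_pad_top, either way round below 0.25 rad or angle between the x axis of pick_box_center and the y axis of box_pad_top, either way round below 0.25 rad)); the robot touches nothing.
It fails at once if an amber horn pick is moved more than 20 mm (distance of any of horn_pick0_center, horn_pick1_center from where it was at the start of the episode above 0.02 m).
It also fails if it takes over 99 s, if anything falls off the work surface, if the arm or the gripper's body presses on something with over 40 N, if the wrist force passes 120 N, or if a joint passes its speed limit or range.

## Robot

A 7-joint arm with a two-finger parallel gripper is mounted at the origin on the work surface. World frame = base frame: x ahead of the robot, y to its left, z up, the work surface at z = 0. Lengths are in mm, angles in rad, forces in N, time in s.
With the tool pointing down it reaches from about 400 to 875 mm from the base axis. Payload 19.3 kg.
Tool frame: the origin (TCP) lies at the very end of the fingers, on their centre line; the grasp point (between the pads) lies 19 mm behind it (grip_point_offset is the z of the grasp point in the tool frame, in mm); z points along the fingers, x is the direction in which the jaws open and shut, and the axes are right-handed (so a half turn about z gives the same grasp; the last joint's range is limited). The gripper opens to 85 mm and grips with 20 to 120 N. Pads are 22 mm wide; open, the fingers measure 114 mm over their backs; the gripper's body (76 mm by 85 mm) begins 54 mm behind the grasp point. The pads swing forward as they close: fully open they stand 13 mm farther back than shut.
Start: joints at [1.116, 0.521, -0.036, 1.599, 0.021, 1.021, -0.113], TCP at [234.581, -579.298, 231.291] pointing down, gripper open.
Joint ranges: [-2.91, 2.91], [-0.3, 2.13], [-1.5, 1.42], [0.17, 2.43], [-1.26, 4.41], [0.16, 1.93], [-2.52, 2.52]. Speed limits (rad/s): [1.89, 1.89, 2.39, 2.39, 3.01, 3.01, 3.01].

## Interface

Orientations are given as a 3x3 rotation matrix whose columns are the frame's x, y, z axes.
In Python, from workcell import movep, movel, goto_joints, open_gripper, clamp, wait, inverse_kinematics, read_state, camera, PlanningError, finish_job, grip_point_offset gives the robot as it stands. Calls block until the motion is done:
- movep(position, orientation): joint-space move of the TCP to a pose.
- movel(position, frame=None, max_speed=150, guard=None): straight line of the TCP; frame=None keeps the orientation; max_speed is the mean speed in mm/s. With guard (N) it stops when the force on the tool has changed by that much, and returns True; else False.
- goto_joints(angles): joint-space move.
- open_gripper() and clamp(): open the fingers fully, or close them until they stop; the grip force is fixed at half the most.
- wait(seconds).
- inverse_kinematics(position, orientation): joint angles nearest the present ones, or None.
- read_state(): the state.
- camera(name): name is "scene" or "top"; returns a dict with "image" (420x560x3 uint8, blue, green, red), "range_z" (420x560 float32, mm along the optical axis (not along the pixel's ray), 0 where there is no reading), "fx", "fy", "cx", "cy" (pixels), "cam_to_world" (4x4, takes a point from camera to world coordinates). Camera axes: x right, y up, looking along -z (the intrinsics and any distortion apply to the point x, -y, -z); pixel columns grow to the right and rows downward; lengths in mm; the calibration is good to about 2 mm. A picture is of the moment at which its call begins.
A pose or a line that the arm cannot do raises PlanningError and nothing moves.
- finish_job(): hands the job in, once; it reports no verdict.
The state is a dict: "time": time; "qpos": joint angles; "qvel": joint speeds; "joint_efforts": joint torques, N m; "eef_pos": TCP position; "tool_rot": TCP orientation; "ft_force": force on the tool from outside, world axes, zero at the start; "torque": the same for the moment, N m; "finger_gap": finger opening in mm.
Only numpy, scipy, OpenCV 4.12 (cv2) and the standard library are available. Lean on these libraries where they do the work, as an engineer would, in place of code of your own. Each camera call takes 0.05 s, during which the arm holds its last target.

## Working session

There is one attempt and no reset: what is moved stays moved. The work goes in short steps, each a Python script; the robot and the scene stay as the last script left them, time stands still between calls to the robot, and variables do not carry over. Pictures are saved under pics/ and viewed, and the job is handed in when it is done.

```bash
ls; mkdir -p pics; python3 - <<'E'
from workcell import *
import cv2,numpy as np
for n in ("scene","top"):
    c=camera(n); cv2.imwrite(f"pics/{n}0.png",c["image"]); np.save(f"{n}0.npy",c,allow_pickle=True)
    print(n,c["fx"],c["fy"],c["cx"],c["cy"],np.round(c["cam_to_world"],3).tolist(),[k for k in c], (c["range_z"]>0).mean())
s=read_state();print(s["time"],s["eef_pos"],s["finger_gap"],grip_point_offset, np.round(s["tool_rot"],3))
E
```

```text
pics
scene 500.79079673939583 500.79079673939583 281.7072024025385 218.17828092239955 [[-0.722, -0.476, 0.502, 1072.884], [0.692, -0.506, 0.515, 569.118], [0.009, 0.72, 0.694, 818.264], [0.0, 0.0, 0.0, 1.0]] ['image', 'range_z', 'fx', 'fy', 'cx', 'cy', 'cam_to_world'] 0.9940986394557824
top 387.923184597811 387.923184597811 283.4327527071736 218.13666050693092 [[0.004, 0.973, -0.231, 360.889], [-1.0, 0.003, -0.006, -26.842], [-0.005, 0.231, 0.973, 676.094], [0.0, 0.0, 0.0, 1.0]] ['image', 'range_z', 'fx', 'fy', 'cx', 'cy', 'cam_to_world'] 0.9960501700680272
0.1 [ 234.44502126 -579.05636088  230.80265719] 85.38451267428152 -18.700000000000003 [[ 0.375 -0.927 -0.   ]
 [-0.927 -0.375  0.001]
 [-0.001  0.    -1.   ]]
```

View pics/scene0.png

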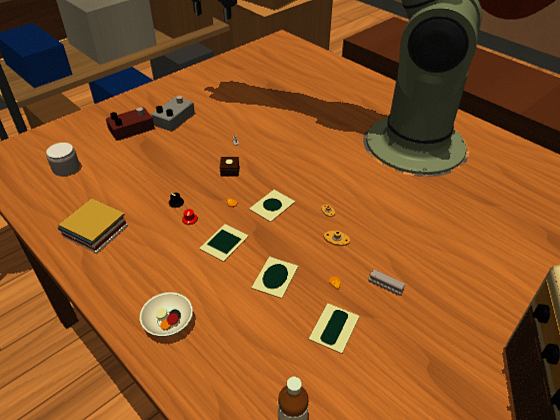

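View pics/top0.png

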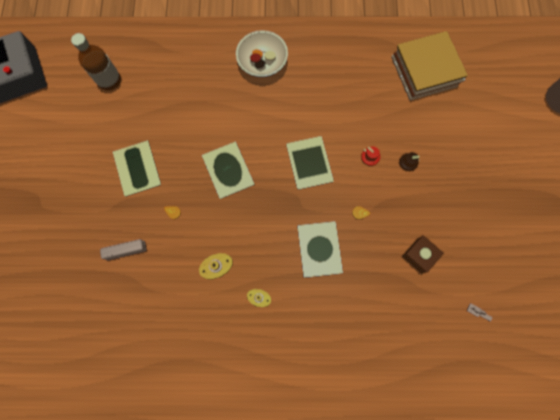

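The top view shows four pads: bar (136,168), oval (228,169), square (310,162) and circle (320,249).

Candidates for each thing:
- **Tone bar:** only (123,250).
- **Pick box:** only (423,254).
- **Jack plate:** large (215,266) or small (259,298). I choose the large one.
- **Pointer knob:** black (409,161) or red (371,155). I choose the black one.
- **Picks to leave:** (172,212) and (361,213).

Next I'll take close crops.

```bash
python3 - <<'E'
import cv2,numpy as np
t=cv2.imread("pics/top0.png"); s=cv2.imread("pics/scene0.png")
a=cv2.resize(t[130:325,90:450],(800,433),interpolation=cv2.INTER_CUBIC); cv2.imwrite("pics/tc.png",a)
a=cv2.resize(s[150:360,150:420],(771,600),interpolation=cv2.INTER_CUBIC); cv2.imwrite("pics/sc.png",a)
E
```

```text
(no output)
```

View pics/tc.png

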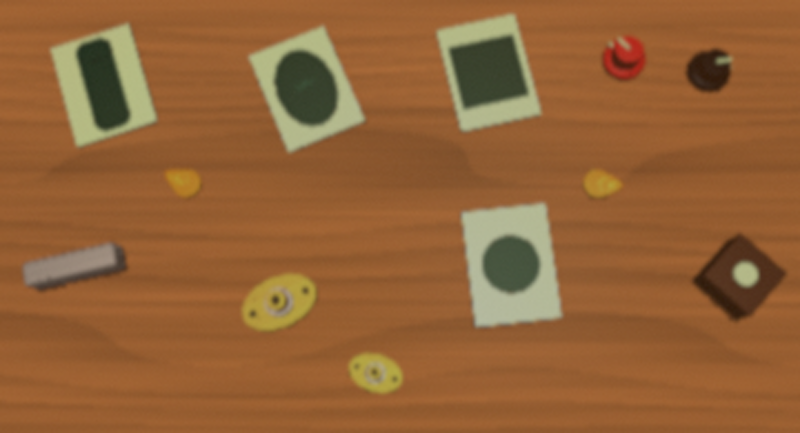

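View pics/sc.png

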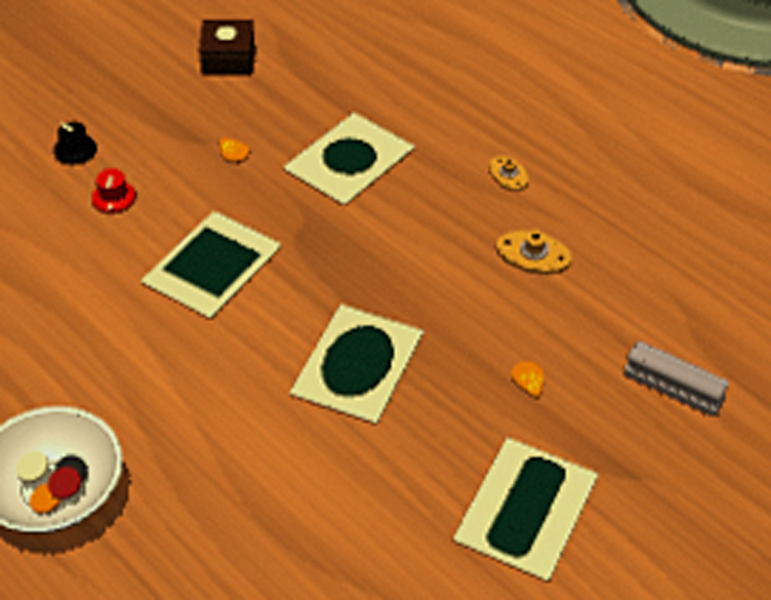

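The crops confirm the choices. The larger plate is at top (215,266), and the black knob is at top (409,161) and scene (175,200), right beside the red one. Next I'll measure from both views.

```bash
cat > vis.py <<'E'
import cv2,numpy as np
def ray(c,u,v):
    T=np.array(c["cam_to_world"]); u=np.atleast_1d(u).astype(float); v=np.atleast_1d(v).astype(float)
    d=np.stack([(u-c["cx"])/c["fx"],-(v-c["cy"])/c["fy"],-np.ones_like(u)],1)
    return T[:3,3],d@T[:3,:3].T
def plane(c,u,v,z):
    o,d=ray(c,u,v); t=(z-o[2])/d[:,2]; return o+d*t[:,None]
def cloud(c):
    h,w=c["range_z"].shape; v,u=np.mgrid[:h,:w]; o,d=ray(c,u.ravel(),v.ravel())
    P=o+d*c["range_z"].reshape(-1,1); P[c["range_z"].ravel()==0]=np.nan
    return P.reshape(h,w,3)
def project(c,p):
    T=np.array(c["cam_to_world"]); q=T[:3,:3].T@(np.asarray(p,float)-T[:3,3])
    return c["cx"]+c["fx"]*q[0]/-q[2], c["cy"]-c["fy"]*q[1]/-q[2]
def tri(c1,p1,c2,p2):
    o1,d1=ray(c1,*p1);o2,d2=ray(c2,*p2);d1=d1[0]/np.linalg.norm(d1);d2=d2[0]/np.linalg.norm(d2)
    s=np.linalg.lstsq(np.stack([d1,-d2],1),o2-o1,rcond=None)[0]
    a,b=o1+s[0]*d1,o2+s[1]*d2; return (a+b)/2,np.linalg.norm(a-b)
def masks(img):
    hsv=cv2.cvtColor(img,cv2.COLOR_BGR2HSV).astype(int); H,S,V=hsv[...,0],hsv[...,1],hsv[...,2]
    b,g,r=[img[...,i].astype(int) for i in range(3)]
    return dict(green=(g>r+3)&(V<110), pale=(S<115)&(V>120)&(H>20)&(H<50), cream=(S<115)&(V>120)&(H>20)&(H<50),
      grey=(S<75)&(V>60)&((H<20)|(H>100)), yellow=(H>=14)&(H<40)&(S>110)&(V>110), dark=(V<75)&(g<=r+3))
def blobs(m,amin=20):
    n,l,st,ce=cv2.connectedComponentsWithStats(m.astype(np.uint8),connectivity=8)
    return [(i,st[i,4],ce[i],l==i) for i in range(1,n) if st[i,4]>=amin]
E
python3 - <<'E'
from vis import *
C={n:np.load(n+"0.npy",allow_pickle=True).item() for n in("scene","top")}
for n,c in C.items():
    P=cloud(c); M=masks(c["image"])
    for k in("green","pale","grey","yellow","dark"):
        for i,a,ce,m in blobs(M[k]):
            p=plane(c,*ce,4)[0]
            if 350<p[0]<800 and abs(p[1])<420: print(n,k,a,ce.round(1),"plane4",p[:2].round(1),"depthz med",np.nanmedian(P[m][:,2]).round(1), "p95",np.nanpercentile(P[m][:,2],95).round(1))
E
```

```text
scene green 178 [271.9 204.3] plane4 [468.  -86.3] depthz med 3.7 p95 6.0
scene green 433 [223.7 241.3] plane4 [629.8 -70.3] depthz med 3.6 p95 6.3
scene green 465 [274.9 275.8] plane4 [614.6  80.3] depthz med 3.9 p95 6.3
scene green 537 [333.9 327. ] plane4 [618.8 249.6] depthz med 3.7 p95 6.0
scene pale 22 [228.7 161.3] plane4 [ 436.3 -288.3] depthz med 29.5 p95 31.5
scene pale 526 [271.7 205.3] plane4 [470.8 -84. ] depthz med 3.4 p95 5.9
scene pale 460 [223.5 242.6] plane4 [632.7 -67.6] depthz med 3.4 p95 5.9
scene pale 607 [274.7 277.5] plane4 [618.1  83.3] depthz med 3.5 p95 6.0
scene pale 872 [334. 328.] plane4 [620.4 251.2] depthz med 3.5 p95 5.9
scene pale 164 [293.6 383.4] plane4 [756.3 278.8] depthz med 119.6 p95 121.5
scene grey 23 [234.9 141. ] plane4 [ 365.2 -347.8] depthz med 2.1 p95 9.3
scene grey 260 [387.1 279.4] plane4 [451.3 247.8] depthz med 23.3 p95 26.0
scene grey 86 [384.7 285.7] plane4 [468.  254.6] depthz med 10.0 p95 13.5
scene yellow 62 [272.  196.9] plane4 [ 449.6 -105.7] depthz med -0.5 p95 3.1
scene yellow 68 [231.3 201.8] plane4 [ 533.5 -160. ] depthz m
[... 3554 characters left out ...]
47.  101.8] depthz med -0.9 p95 0.6
top yellow 22 [243.5 158. ] plane4 [634.6  51.7] depthz med -0.9 p95 0.9
top yellow 53 [219.4 190.8] plane4 [571.1  93.6] depthz med -0.4 p95 1.1
top yellow 20 [250.8 185.2] plane4 [581.9  36.8] depthz med -0.6 p95 1.3
top yellow 230 [172.3 211.4] plane4 [532.3 176.5] depthz med 2.6 p95 5.0
top yellow 230 [360.  212.3] plane4 [ 531.6 -159.3] depthz med 2.6 p95 5.0
top yellow 775 [215.4 265.6] plane4 [435.7  94.7] depthz med 3.9 p95 19.1
top yellow 441 [258.3 297. ] plane4 [382.7  19.4] depthz med 2.2 p95 12.3
top dark 236 [408.3 161.8] plane4 [ 627.9 -252. ] depthz med 14.2 p95 24.3
top dark 192 [413.5 258.7] plane4 [ 448.9 -248.6] depthz med 20.3 p95 29.8
```

```bash
cat > meas.py <<'E'
from vis import *
def rect(xy):
    (cx,cy),(w,h),a=cv2.minAreaRect(np.asarray(xy,np.float32)); 
    if w<h: w,h,a=h,w,a+90
    return np.array([cx,cy]),(round(w,1),round(h,1)),(a+90)%180-90
def pca(xy):
    m=xy.mean(0); w,v=np.linalg.eigh(np.cov((xy-m).T)); d=v[:,1]
    return m,np.sqrt(w[::-1]).round(1),(np.degrees(np.arctan2(d[1],d[0]))+90)%180-90
def show(C):
    near=lambda p,q,r: np.hypot(p[...,0]-q[0],p[...,1]-q[1])<r
    for n,c in C.items():
        P=cloud(c);M=masks(c["image"]);v,u=np.mgrid[:420,:560]
        W={z:plane(c,u.ravel(),v.ravel(),z).reshape(420,560,3) for z in(4,5,24,30)}
        for nm,q in dict(bar=(617,249),box=(628,-70),plate=(613,80),knob=(467,-86)).items():
            m=M["green"]&near(W[4],q,55); b=max(blobs(m),key=lambda t:t[1])[3]
            xy=W[4][b][:,:2]; k=(M["green"]|M["pale"])&near(W[4],q,70); bb=max(blobs(k),key=lambda t:t[1])[3]
            r=rect(W[4][bb][:,:2]); g=rect(xy)
            print(n,"PAD",nm,"sil mean",xy.mean(0).round(1),"silrect",g[0].round(1),g[1],round(g[2],1),"padrect",r[0].round(1),r[1],round(r[2],1),"pca",round(pca(xy)[2],1))
        for nm,q,lo,hi,R in [("tone_bar",(459,255),18,30,60),("pick_box",(441,-264),25,36,50),("barrel",(430,91),15,25,22),("plate",(433,93),2.5,25,45),("knob_top",(622,-250),18,30,30),("knob_all",(622,-250),3,30,30)]:
            m=near(P,q,R)&(P[...,2]>lo)&(P[...,2]<hi); b=max(blobs(m,1),key=lambda t:t[1])[3]; p=P[b]
            g=rect(p[:,:2]); a=pca(p[:,:2]); print(n,"OBJ",nm,len(p),"ztop",np.percentile(p[:,2],[50,90]).round(1),"mean",a[0].round(1),"pca",round(a[2],1),"rect",g[0].round(1),g[1],round(g[2],1))
        m=M["yellow"]&near(W[5],(433,93),50); b=max(blobs(m),key=lambda t:t[1])[3]; xy=W[5][b][:,:2]; g=rect(xy); print(n,"plate yellow z5 rect",g[0].round(1),g[1],round(g[2],1),"pca",round(pca(xy)[2],1))
if __name__=="__main__":
    C={n:np.load(n+"0.npy",allow_pickle=True).item() for n in("scene","top")}
    show(C); s,t=C["scene"],C["top"]
    for nm,a,b in [("knobpad",(271.9,204.3),(319.5,248.5)),("boxpad",(223.7,241.3),(309.3,161.8)),("platepad",(274.9,275.8),(227.3,169.1)),("barpad",(333.9,327.),(135.9,167.6)),("boxdot",(228.7,161.3),(425.1,253.)),("bartop",(387.1,279.4),(122.,249.2))]:
        p,e=tri(s,a,t,b); print("tri",nm,p.round(1),round(e,1))
E
python3 meas.py
```

```text
scene PAD bar sil mean [618.4 249.4] silrect [617.6 249. ] (80.5, 29.6) 19.2 padrect [618.2 249.2] (91.9, 67.3) 20.1 pca 19.7
scene PAD box sil mean [629.7 -70.4] silrect [629.8 -70.9] (54.1, 53.0) 13.0 padrect [630.4 -70.2] (91.0, 66.5) 12.6 pca 25.8
scene PAD plate sil mean [614.5  80.2] silrect [613.9  80.3] (67.2, 47.5) 33.1 padrect [615.3  80.5] (90.4, 67.0) 24.1 pca 23.5
scene PAD knob sil mean [467.9 -86.3] silrect [468.  -86.5] (41.9, 41.8) -8.5 padrect [468.8 -85.3] (91.3, 67.1) 6.8 pca -25.1
scene OBJ tone_bar 283 ztop [23.  25.2] mean [466.5 255.1] pca -76.3 rect [465.6 254. ] (71.7, 22.6) -74.4
scene OBJ pick_box 216 ztop [29.1 31.3] mean [ 459.4 -257.8] pca 62.9 rect [ 458.  -259.1] (48.8, 45.9) 45.0
scene OBJ barrel 35 ztop [18.6 21.5] mean [439.   95.1] pca 4.5 rect [438.5  95.4] (16.1, 13.5) 41.2
scene OBJ plate 265 ztop [ 5.1 17.6] mean [441.2  96.8] pca -67.0 rect [440.6  96. ] (63.4, 40.3) -66.8
scene OBJ knob_top 65 ztop [23.  24.7] mean [ 632.5 -251.6] pca 62.6 rect [ 631.2 -253. ] (25.5, 21.6) 53.9
scene OBJ knob_all 156 ztop [13.9 23.8] mean [ 634.2 -248.1] pca
[... 830 characters left out ...]
p OBJ barrel 70 ztop [19.7 20.6] mean [434.9  94.3] pca 46.6 rect [435.   94.5] (13.9, 13.6) -88.1
top OBJ plate 596 ztop [ 4.9 18.4] mean [434.6  94.3] pca -65.6 rect [435.3  95. ] (58.9, 39.2) -61.6
top OBJ knob_top 142 ztop [22.9 24.4] mean [ 627.2 -252.2] pca -63.3 rect [ 627.1 -252.3] (23.2, 22.7) -46.2
top OBJ knob_all 288 ztop [17.3 23.8] mean [ 624.6 -250.4] pca 49.8 rect [ 625.6 -250.9] (35.2, 28.4) 49.9
top plate yellow z5 rect [435.1  89.1] (74.3, 51.8) -89.8 pca -71.5
tri knobpad [466.8 -86.6   2.9] 1.4
tri boxpad [628.6 -70.7   2.6] 1.7
tri platepad [613.7  80.4   3.2] 1.5
tri barpad [616.8 249.5   1.8] 2.1
tri boxdot [ 455.7 -261.    29.2] 1.4
tri bartop [461.8 253.5  18.1] 0.6
```

Picks and pads are located, and the two views agree to about 3 mm. Triangulated pad tops read 2–3 mm and range readings 3.2–3.8 mm, against 4 mm in the text. The box top reads 29–30 mm, the bar top 23 and the barrel 20. Next I'll check reachability.

```bash
cat > rob.py <<'E'
from workcell import *
import numpy as np
def R(deg):
    a=np.radians(deg); return np.array([[np.cos(a),np.sin(a),0],[np.sin(a),-np.cos(a),0],[0,0,-1]])
def st(msg=""):
    s=read_state(); print(msg,"t",round(s["time"],1),"pos",np.round(s["eef_pos"],1),"gap",round(s["finger_gap"],1),"F",np.round(s["ft_force"],1)); return s
# obj: pick xy, jaw yaw at pick, place xy, jaw yaws allowed at place (deg), TCP z at pick
J=dict(box=((455.5,-260),[46,-44,136,-134],(628.6,-70),[13,103,-77,-167],9),
 knob=((628.5,-252.3),[0,180],(467,-86),[6.5,96.5,-83.5,-173.5],10),
 plate=((436,95),None,(613.7,80.5),None,10),
 bar=((462.3,253.2),None,(617,249.4),None,7))
E
python3 - <<'E'
from rob import *
q0=read_state()["qpos"]
for k,(p,_,t,_,z) in J.items():
    for lab,xy in(("pick",p),("place",t)):
        out=[]
        for y in range(-180,180,15):
            q=inverse_kinematics([xy[0],xy[1],z],R(y)); q2=inverse_kinematics([xy[0],xy[1],100],R(y))
            if q is not None and q2 is not None: out.append((y,round(float(q[6]),1)))
        print(k,lab,out)
E
```

```text
box pick [(-180, -2.3), (-165, -2.1), (-150, -1.9), (-135, -1.8), (-120, -1.6), (-105, -1.4), (-90, -1.2), (-75, -1.0), (-60, -0.8), (-45, -0.6), (-30, -0.3), (-15, -0.1), (0, 0.1), (15, 0.3), (30, 0.5), (45, 0.7), (60, 0.9), (75, 1.1), (90, 1.4), (105, 1.6), (120, 1.5), (135, -2.5), (150, -2.5), (165, -2.5)]
box place [(-180, -2.5), (-165, -2.5), (-150, -2.4), (-135, -2.2), (-120, -2.0), (-105, -1.8), (-90, -1.6), (-75, -1.4), (-60, -1.2), (-45, -1.0), (-30, -0.8), (-15, -0.6), (0, -0.4), (15, -0.2), (30, 0.1), (45, 0.3), (60, 0.6), (75, 0.8), (90, 1.0), (105, 1.2), (120, 1.3), (135, 1.5), (150, 1.8), (165, -2.5)]
knob pick [(-180, -2.5), (-165, -2.3), (-150, -2.1), (-135, -1.9), (-120, -1.7), (-105, -1.5), (-90, -1.3), (-75, -1.1), (-60, -0.8), (-45, -0.6), (-30, -0.4), (-15, -0.2), (0, 0.1), (15, 0.3), (30, 0.5), (45, 0.7), (60, 0.9), (75, 1.1), (90, 1.4), (105, 1.6), (120, 1.6), (135, 1.9), (150, -2.5), (165, -2.5)]
knob place [(-180, -2.5), (-165, -2.5), (-150, -2.3), (-135, -2.1), (-120, -1.9), (-105, -1.8), (-90, -1.6), (-75, -1.4), (-60, -1.2), (-45, -1.0), (-30, -0.9), (-15,
[... 701 characters left out ...]
0.5), (90, 0.7), (105, 0.9), (120, 1.1), (135, 1.3), (150, 1.5), (165, 1.8)]
bar pick [(-180, 1.5), (-165, -2.5), (-150, -2.5), (-135, -2.2), (-120, -2.2), (-105, -1.9), (-90, -2.4), (-75, -2.2), (-60, -2.0), (-45, -1.9), (-30, -1.7), (-15, -1.5), (0, -1.3), (15, -1.0), (30, -0.7), (45, -0.3), (60, -0.0), (75, 0.2), (90, 0.5), (105, 0.7), (120, 0.5), (135, 0.8), (150, 1.1), (165, 1.3)]
bar place [(-180, 1.9), (-165, -2.5), (-150, -2.5), (-135, -2.5), (-120, -2.5), (-105, -2.4), (-90, -2.2), (-75, -2.0), (-60, -1.8), (-45, -1.6), (-30, -1.4), (-15, -1.1), (0, -0.9), (15, -0.6), (30, -0.4), (45, -0.2), (60, 0.1), (75, 0.3), (90, 0.5), (105, 0.7), (120, 0.9), (135, 1.1), (150, 1.3), (165, 1.6)]
```

```bash
cat >> rob.py <<'E'
def pick(xy,yaw,z,hi=110):
    movep([*xy,hi],R(yaw)); movel([*xy,z+25],max_speed=250)
    g=movel([*xy,z],max_speed=100,guard=12); st(f"down guard={g}"); clamp(); st("clamped")
def lift(xy,hi=110): movel([*xy,hi],max_speed=250); st("lifted")
def place(xy,yaw,zrel,hi=110,over=0.0):
    movep([*xy,hi],R(yaw)); movel([*xy,zrel+12],max_speed=250)
    g=movel([*xy,zrel-over],max_speed=25,guard=6); s=st(f"placing guard={g} target {zrel}")
    open_gripper(); movel([*xy,hi],max_speed=250); st("released")
E
python3 - <<'E'
from rob import *
clamp(); movep([400,-330,60],R(46)); st("shut over table")
movel([400,-330,18],max_speed=200); g=movel([400,-330,5],max_speed=60,guard=4); st(f"test guard={g}")
movel([400,-330,60],max_speed=250); open_gripper()
xy=(455.5,-260); pick(xy,46,8); lift(xy)
E
```

```text
shut over table t 2.2 pos [ 399.8 -331.1   60.3] gap 0.0 F [-0.8 -0.8  0.7]
test guard=False t 2.9 pos [ 400.  -330.     5.1] gap 0.2 F [-0.   0.1 -0.3]
down guard=False t 5.4 pos [ 455.7 -260.2    8.7] gap 85.8 F [-0.2  0.  -0.1]
clamped t 5.9 pos [ 455.7 -260.2    8.7] gap 44.8 F [-1.9  0.4 12.4]
lifted t 6.4 pos [ 455.4 -260.3  110.4] gap 45.1 F [ 0.7 -0.1 -0. ]
```

```bash
python3 - <<'E'
from rob import *
import cv2
for n in("scene","top"):
    c=camera(n); cv2.imwrite(f"pics/{n}1.png",c["image"]); 
s=cv2.imread("pics/scene1.png");t=cv2.imread("pics/top1.png")
cv2.imwrite("pics/m1.png",np.hstack([cv2.resize(s[60:260,120:320],(400,400)),cv2.resize(t[150:350,340:540],(400,400))]))
E
```

```text
(no output)
```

View pics/m1.png

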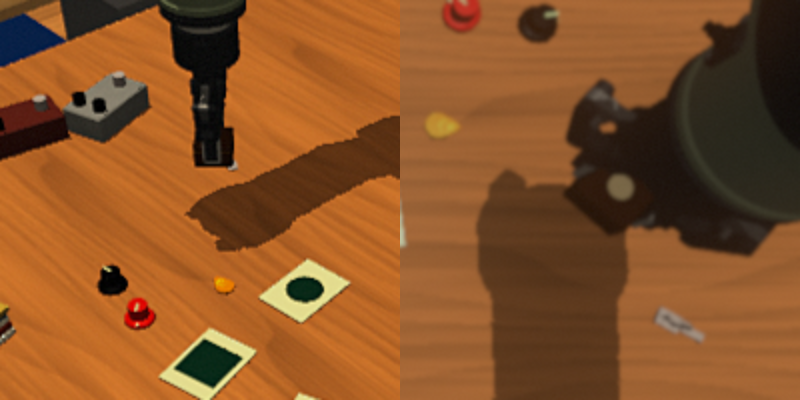

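```bash
python3 - <<'E'
from vis import *
t=np.load("top0.npy",allow_pickle=True).item()
for z in(125,132): print(project(t,(455.5,-260,z)), plane(t,450,243.5,z))
E
```

```text
(np.float64(448.19065837070184), np.float64(243.25672967888067)) [[ 455.15566651 -262.55697085  125.        ]]
(np.float64(450.20599563475855), np.float64(242.42633085168328)) [[ 453.95828822 -259.56291418  132.        ]]
```

The scene view and the top view (dot at about (450,243)) show the box held and centred on the TCP. Now I'll place it and pick up the knob.

```bash
python3 - <<'E'
from rob import *
place((628.6,-70),13,12.3)
xy=(628.5,-252.3); pick(xy,0,9.5); lift(xy)
E
```

```text
placing guard=True target 12.3 t 8.5 pos [628.7 -70.1  12.8] gap 44.7 F [-1.6  0.5  8.8]
released t 9.6 pos [628.8 -70.1 110.8] gap 85.5 F [ 0.2 -0.1 -0.9]
down guard=False t 11.2 pos [ 628.3 -252.2    9.2] gap 85.2 F [ 0.4 -0.4  0.8]
clamped t 11.8 pos [ 628.6 -252.4   10. ] gap 21.5 F [-1.5  0.8  5.5]
lifted t 12.3 pos [ 628.5 -252.4  110.7] gap 21.3 F [0.4 0.8 0.1]
```

```bash
python3 - <<'E'
from rob import *
import cv2
movep([467,-86,110],R(6.5))
for n in("scene","top"):
    c=camera(n); cv2.imwrite(f"pics/{n}2.png",c["image"]); 
s=cv2.imread("pics/scene2.png");t=cv2.imread("pics/top2.png")
cv2.imwrite("pics/m2.png",np.hstack([cv2.resize(s[90:290,150:350],(400,400)),cv2.resize(t[120:320,220:420],(400,400))]))
E
```

```text
(no output)
```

View pics/m2.png

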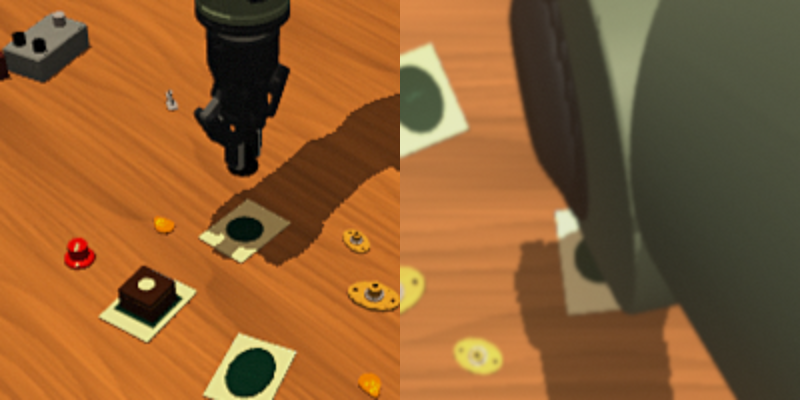

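The knob is held (scene crop (240,165)) above its pad, and the box sits on its square. Next I'll place the knob, then pick up the plate by its barrel.

```bash
python3 - <<'E'
from rob import *
place((467,-86),6.5,13.8)
xy=(436,95); pick(xy,0,9.5); lift(xy)
movep([613.7,80.5,110],R(91))
import cv2
for n in("scene","top"):
    c=camera(n); cv2.imwrite(f"pics/{n}3.png",c["image"]); np.save(n+"3.npy",c,allow_pickle=True)
s=cv2.imread("pics/scene3.png");t=cv2.imread("pics/top3.png")
cv2.imwrite("pics/m3.png",np.hstack([cv2.resize(s[140:340,170:370],(400,400)),cv2.resize(t[120:320,180:380],(400,400))]))
E
```

```text
placing guard=True target 13.8 t 14.6 pos [467.1 -86.1  13.9] gap 21.2 F [-1.7 -0.4  9.7]
released t 15.8 pos [467.1 -86.3 110.5] gap 85.4 F [0.4 0.3 0.2]
down guard=False t 17.4 pos [436.4  94.9  10.4] gap 85.7 F [-0.3  0.3  0.4]
clamped t 18.1 pos [436.   95.    9.8] gap 12.9 F [-2.   0.5 11.8]
lifted t 18.6 pos [436.2  94.8 110.3] gap 12.8 F [-0.2  0.1 -1.1]
```

View pics/m3.png

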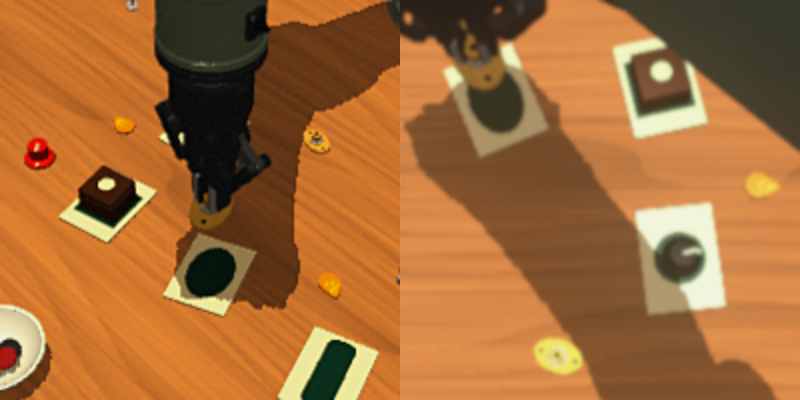

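The plate is held by its barrel and seen below the fingers at scene crop (210,215). Box and knob are on their pads. I'll check the plate's tilt from the range data.

```bash
python3 - <<'E'
from vis import *
for n in("scene","top"):
    c=np.load(n+"3.npy",allow_pickle=True).item(); P=cloud(c); M=masks(c["image"])
    m=(np.hypot(P[...,0]-613.7,P[...,1]-80.5)<45)&(P[...,2]>93)&(P[...,2]<112)
    hsv=cv2.cvtColor(c["image"],cv2.COLOR_BGR2HSV); m&=(hsv[...,1]>100)
    p=P[m]; print(n,len(p), np.percentile(p[:,2],[5,50,95]).round(1))
    A=np.c_[p[:,:2]-[613.7,80.5],np.ones(len(p))]; k=np.linalg.lstsq(A,p[:,2],rcond=None)[0]; print("slope",k.round(3))
    (cc,wh,a)=cv2.minAreaRect(p[:,:2].astype(np.float32)); print(cc,wh,a)
E
```

```text
scene 211 [100.1 103.5 106.3]
slope [-1.10000e-02 -3.50000e-02  1.03907e+02]
(618.642333984375, 87.60855102539062) (39.45425796508789, 45.266361236572266) 58.80517578125
top 316 [101.6 103.9 105.9]
slope [2.70000e-02 2.20000e-02 1.04411e+02]
(608.0977172851562, 81.57157897949219) (51.570457458496094, 40.05516815185547) 59.20354461669922
```

```bash
python3 - <<'E'
from rob import *
place((613.7,80.5),91,13.8)
xy=(462.3,253.2); pick(xy,14,6.5); lift(xy)
movep([617,249.4,110],R(109.6))
import cv2
for n in("scene","top"):
    c=camera(n); cv2.imwrite(f"pics/{n}4.png",c["image"]); np.save(n+"4.npy",c,allow_pickle=True)
s=cv2.imread("pics/scene4.png");t=cv2.imread("pics/top4.png")
cv2.imwrite("pics/m4.png",np.hstack([cv2.resize(s[180:380,220:420],(400,400)),cv2.resize(t[100:300,80:280],(400,400))]))
E
```

```text
placing guard=True target 13.8 t 21.3 pos [613.8  80.3  13.9] gap 12.5 F [-1.4 -0.5  8.1]
released t 22.6 pos [613.9  80.3 110.7] gap 85.2 F [ 0.7  0.2 -1.1]
down guard=False t 24.9 pos [462.6 253.3   7.2] gap 85.3 F [-0.4  0.4  0.2]
clamped t 25.5 pos [462.4 253.2   6.8] gap 17.5 F [-1.8 -0.9  7.6]
lifted t 26.1 pos [462.4 252.9 110.2] gap 17.6 F [-0.7 -0.5 -2.4]
```

View pics/m4.png

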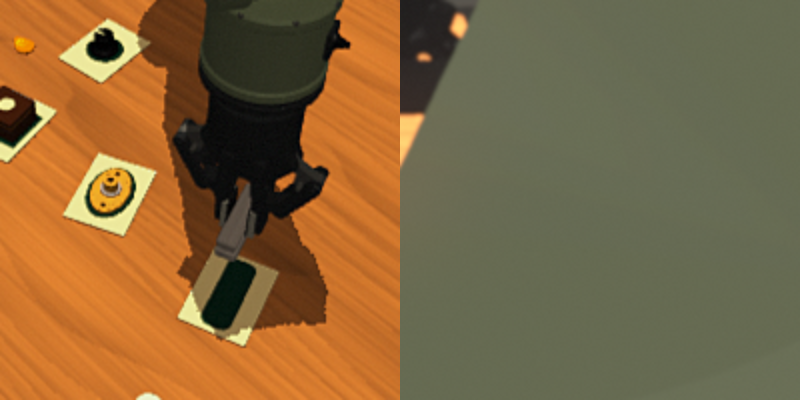

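The scene crop shows the plate on its oval (110,190) and the bar held in line over its pad (235,225), and it looks level. Next I'll place it, retreat and measure everything.

```bash
python3 - <<'E'
from rob import *
place((617,249.4),109.6,11.0)
movep([400,-480,230],R(20)); st()
import cv2
for n in("scene","top"):
    c=camera(n); cv2.imwrite(f"pics/{n}5.png",c["image"]); np.save(n+"5.npy",c,allow_pickle=True)
s=cv2.imread("pics/scene5.png");t=cv2.imread("pics/top5.png")
cv2.imwrite("pics/m5.png",np.hstack([cv2.resize(s[150:360,180:390],(400,400),interpolation=cv2.INTER_CUBIC),cv2.resize(t[110:330,110:330],(400,400),interpolation=cv2.INTER_CUBIC)]))
E
python3 - <<'E'
import sys; sys.path.insert(0,'.')
import os; os.chdir('.')
from meas import *
T=dict(box=((628.6,-70),28),plate=((613.7,80.5),6.5),barrel=((613.7,80.5),20),knobtop=((467,-86),22),bar=((617,249.4),22),)
for n in("scene","top"):
    c=np.load(n+"5.npy",allow_pickle=True).item(); P=cloud(c)
    for k,(q,lo) in T.items():
        m=(np.hypot(P[...,0]-q[0],P[...,1]-q[1])<(48))&(P[...,2]>lo); p=P[max(blobs(m,3),key=lambda t:t[1])[3]]
        r=rect(p[:,:2]); print(n,k,len(p),"off",(r[0]-q).round(1),r[1],"ang",round(r[2],1),"pca",round(pca(p[:,:2])[2],1),"z",np.percentile(p[:,2],[50,95]).round(1))
    M=masks(c["image"])
    for i,a,ce,m in blobs(M["yellow"],60):
        pz=plane(c,*ce,4)[0]
        if min(np.hypot(pz[0]-532,pz[1]-176),np.hypot(pz[0]-532,pz[1]+159))<30: print(n,"pick",pz[:2].round(1))
E
```

```text
placing guard=True target 11.0 t 29.0 pos [617.  249.3  10.9] gap 17.4 F [-0.5 -2.1  7.9]
released t 30.2 pos [617.2 249.2 110.8] gap 85.5 F [-0.5  0.2 -0.7]
 t 32.9 pos [ 400.8 -479.3  229.9] gap 85.3 F [ 0.8  0.4 -0.1]
scene box 353 off [2.4 0. ] (49.3, 47.6) ang -77.7 pca 59.1 z [33.2 35.6]
scene plate 323 off [ 2.1 -0.1] (56.5, 39.6) ang 46.1 pca 23.0 z [ 9.1 23.2]
scene barrel 42 off [ 1.2 -0.5] (16.2, 14.7) ang 20.9 pca 39.0 z [22.8 25. ]
scene knobtop 67 off [ 2.4 -0. ] (22.8, 21.4) ang 47.7 pca 61.9 z [26.8 29.7]
scene bar 330 off [ 0.9 -0.5] (71.8, 19.0) ang 20.0 pca 20.0 z [27.1 29.4]
scene pick [ 533.5 -159.9]
scene pick [534.8 176.4]
top box 646 off [-1.3  0.1] (46.8, 46.2) ang 13.6 pca 19.8 z [33.3 35. ]
top plate 503 off [-2.3 -0.2] (58.5, 39.3) ang 16.5 pca 25.2 z [ 8.6 23.6]
top barrel 61 off [-2.2 -0.1] (14.9, 14.6) ang 20.3 pca 17.1 z [23.4 24.7]
top knobtop 153 off [-0.7 -1.4] (22.5, 22.1) ang -1.8 pca -63.6 z [27.2 29.1]
top bar 411 off [-3.1 -0.6] (71.7, 19.6) ang 19.1 pca 19.4 z [27.  28.9]
top pick [532.4 176.5]
top pick [ 531.8 -159.5]
```

View pics/m5.png

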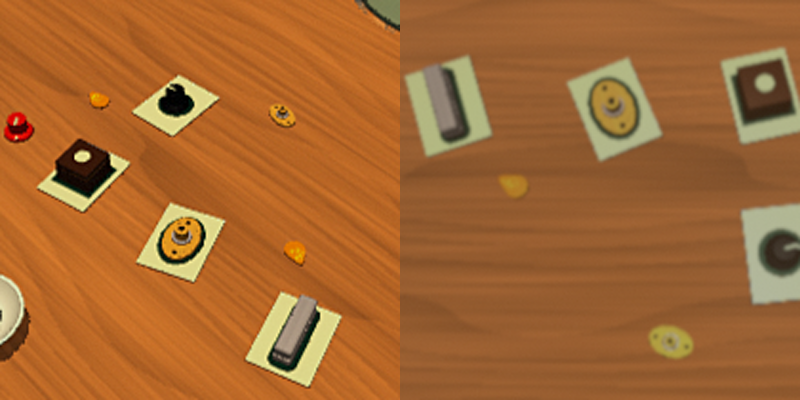

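All four sit inside their silhouettes. Offsets are 3 mm or less in each view, angles agree within about 2°, and heights show everything seated. The picks haven't moved, so I'll hand it in.

```bash
python3 -c "
from workcell import *
finish_job(); print(read_state()['time'])"
```

```text
the job is handed in; nothing more can be done
the job is handed in; nothing more can be done
```

The job is done and handed in: the box, black knob, larger jack plate and tone bar are each on their matching pads. The arm's clock read about 33 s at the last check, and the gripper was open and clear of everything. `finish_job` gave no verdict, and the clock reading I asked for after hand-in was refused.

**Last checks, from both cameras:**
- **Position:** all four are within about 3 mm of the centres I had measured for their silhouettes. The two cameras disagree by 2–4 mm along x, so I worked from values between the two.
- **Angle:** the bar reads 19–20° on a pad at 19.6°, and the box 13° on 13°. The plate reads 23–25° on 24° by fitting its main axis. A bounding-box fit gave 16° and 46° for the plate, but that method is unreliable on an oval.
- **Height:** the tops of all four are at the level expected for sitting flat on the pads. Triangulation put the pad tops at 2–3 mm instead of the stated 4 mm; the range readings gave 3.2–3.9 mm.
- **Left alone:** both amber picks are within 1 mm of where they started. I never reached for the red knob or the small plate.

The gripper's opening reading was 1–3 mm less than the stated widths of the parts. All four grips held without slipping.

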